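# Fill the spice caddy and lift it by its telescopic handle

### The job

Get the spice caddy ready to carry: first stand the two spare spice jars from the table in its two empty pockets (set down, not dropped), leaving the seated jars in place. Then press the release button so the handle springs up, pull the handle up past its first stop to its second stop, all the way out and locked, and lift the caddy level about 5 cm off the table by its grip bar. Finish while holding it there; leave everything else alone.

Things in the scene. Friction and masses are not known exactly. Their poses are not given: they have to be found in the camera images.
- caddy: light-wood spice caddy, loose, 0.45 kg empty, 96 (x) x 312 mm (y); four round pockets in a row along y. Origin: centre of its underside, z up; -x is its front (button side). Floor board top z 11 mm, deck with the holes top z 54, end boards to z 73. Middle: steel sleeve 34 mm square to z 101; in front of it the black button housing, x -79 to -45, y +-17, top z 87 mm
- pocket1 (a point): centre of the first pocket on the floor board, where a jar's underside stands: caddy x 0, y -126, z 11 mm. A pocket is a 50 mm through hole in the deck above (deck 46 to 54 mm up)
- pocket2 (a point): the same for the second pocket (caddy y = -70 mm)
- pocket3 (a point): the same for the third pocket (caddy y = +70 mm)
- pocket4 (a point): the same for the fourth pocket (caddy y = +126 mm)
- grip_bar: wooden grip bar on top of the handle's steel tube, 22 x 78 x 22 mm (x, y, z), rounded edges, long side along the caddy's y; origin at its centre, on the sleeve's axis, 122 mm above the caddy's underside when stowed. Can be taken from above, fingers on its front and back faces (22 mm)
- handle (a joint): how far the handle is out, m: 0 stowed and locked; 0.035 first stop (a click, holds against pushing down; a firm pull goes on past it); 0.070 second stop, fully out and locked. Pressing the button fully makes the stowed handle spring up about 0.014, and it stays unlocked when the button is let go. Pulling on takes 2 to 6 N; the caddy with jars weighs about 8.5 N
- button_top (a point): centre of the top of the release button, a round grey push-button of 23 mm diameter, pressed straight down; when out it is at caddy x -62, y 0, z 97 mm
- button (a joint): how far the button is down, m: 0 out, 0.008 fully pressed (about 3 to 5 N, springs back); releases the handle beyond 0.006. It stays about 0.005 down by itself while the handle is between two stops and snaps back to 0 when the handle locks at a stop
- seated_jar_a: spice jar already standing in one of the pockets: 45 mm diameter, 106 mm tall, about 0.11 kg, body 42 mm, red cap of 45 mm over the top 21 mm; origin at the centre of its underside, z up
- seated_jar_b: second seated spice jar, same shape, in another pocket
- spare_jar_a: spare spice jar standing on the table, same shape and size, origin at the centre of its underside; either spare fits any pocket
- spare_jar_b: second spare spice jar, same shape and size (its cap is more orange-red, its label darker), elsewhere on the table
- salt_shaker: bystander: glass salt shaker with a grey domed top, no red cap, 44 mm diameter, 90 mm tall; origin at the centre of its underside
- tin: bystander: closed food tin, 58 mm diameter, 72 mm tall; origin at the centre of its underside
Not all that is in view belongs to the job. What is shaped like the spare_jar_a but purple is not meant.

How it is judged:
By the outcome, as a careful person would: the job done as asked, in the order asked, and still so for the second after the job is handed in, while the arm keeps its last pose, push and grip.
It also fails if it takes over 72 s, if anything falls off the work surface, if the arm or the gripper's body presses on something with over 40 N, if the wrist force passes 120 N, or if a joint passes its speed limit or range.

### The arm

A 6-joint arm with a two-finger parallel gripper is mounted at the origin on the work surface; the furniture and walls round the work are solid. World frame = base frame: x ahead of the robot, y to its left, z up, the work surface at z = 0. Lengths are in m, angles in rad, forces in N, time in s.
With the tool pointing down it reaches from about 0.35 to 1 m from the base axis. Payload 7.1 kg.
Tool frame: the origin (TCP) lies on the centre line of the jaws, within the pads' length; the fingertips stand 17 mm ahead of it and the grasp point (between the pads) lies 2 mm behind it; z points along the fingers, y is the line along which they close (so a half turn about z gives the same grasp; the last joint's range is limited). The gripper opens to 85 mm and grips with 20 to 120 N. Pads are 22 mm wide; open, the fingers measure 114 mm over their backs; the gripper's body (76 mm by 85 mm) begins 54 mm behind the grasp point. The pads swing forward as they close: fully open they stand 13 mm farther back than shut.
Start: joints at [1.205, 0.423, 1.63, -0, 1.089, -0.019], TCP at [0.212, 0.588, 0.248] pointing down, gripper open.
Joint ranges: [-3, 3], [-0.9, 2.11], [0.09, 2.58], [-1.31, 4.45], [0.11, 2.69], [-2.54, 2.54]. Speed limits (rad/s): [2.39, 2.39, 3.01, 3.14, 3.14, 3.14].

### API

Orientations are given as a unit quaternion [w, x, y, z].
In Python, from cell import * gives the robot as it stands.
- The arm moves only by the tool servo_tool, never from a script. Its argument "rows" is a list that holds one entry, the list of rows, each a list of 6 numbers: the shift along the tool's x, y, z in cm, then the turn, a rotation vector about the tool's x, y, z in degrees. A call has 1 to 12 rows; each row shifts and turns the commanded pose from where the row before left it, along the tool's axes as they then stand; what a row does not reach is not made up. A row lasts 1/12 s, in which the tool goes at most 41.7 mm and 7.16 degrees, less where a joint would pass 70% of its speed; a pose out of reach is approached as far as the arm can. A call is refused whole if a number of a shift passes 4.17 or a number of a turn 7.16, either way. A call with a gripper value outside its range is refused whole. "grip" is the closure, from -1 (fully open) to 1 (shut), set as the call begins (left out, the last holds). The fingers move at their own pace and stop on an object; "squeeze" is the grip in N (left out, the last holds). Time passes only in rows, so rows that do not move let the fingers close. It gives the time, the measured TCP pose, the force, the opening and the grip force at its end, in the units of the state.
- state(): the state, without advancing time (a new reading comes with each control period).
- camera(name): name is "scene" or "top"; returns a dict with "color" (420x560x3 uint8, red, green, blue), "fov_y" (degrees; the focal length in pixels is half the picture's height over the tangent of half this angle, whatever the lens; pixels are square), "cx", "cy" (the principal point, pixels), "k1" (the pictures are not rectified: a ray, as slopes to the right and down, at radius r is drawn at 1 + k1 r^2 times it, then the intrinsics apply), "extrinsics" (4x4, takes a point from camera to world coordinates). Camera axes: x right, y up, looking along -z (the intrinsics and any distortion apply to the point x, -y, -z); pixel columns grow to the right and rows downward; lengths in m; the calibration is good to about 2 mm. A picture is of the moment at which its call begins. There is no depth.
- job_done(): hands the job in; it is judged then, once.
The state is a dict: "t": time; "qpos": joint angles; "qd": joint speeds; "joint_torque": joint torques, N m; "tcp_pos": TCP position; "eef_rot": TCP orientation; "wrist_force": force on the tool from outside, world axes, zero at the start; "torque": the same for the moment, N m; "width": finger opening in m; "grasp_force": force on a finger pad.
Only numpy, scipy, OpenCV 4.12 (cv2) and the standard library are available. Lean on these libraries where they do the work, as an engineer would, in place of code of your own. Each camera call takes 0.05 s, during which the arm holds its last target. There are 200 camera calls.

## Working session

There is one attempt and no reset: what is moved stays moved. The work goes in short steps, Python scripts to look and compute and a tool call to move; the robot and the scene stay as the last step left them, time stands still between calls to the robot, and variables do not carry over. Pictures are saved under pics/ and viewed, at most 10 in all, crops included, and the job is handed in when it is done.

Besides the shell and the picture viewer there is one more tool, called as a command line: name --argument value ..., lists and objects as JSON in quotes. servo_tool: Moves the arm, as the interface text tells. Its arguments: {"type":"object","properties":{"rows":{"type":"array"},"grip":{"type":"number"},"squeeze":{"type":"number"}},"required":["rows"]}

```bash
ls; mkdir -p pics; python3 - <<'E'
from cell import *
import cv2,numpy as np
print(state())
for n in("scene","top"):
    c=camera(n); cv2.imwrite(f"pics/{n}0.png",c["color"][...,::-1]); print(n,{k:v for k,v in c.items() if k!="color"})
E
```

```text
pics
{'t': 0.0, 'qpos': array([ 1.20496890e+00,  4.23883169e-01,  1.63075225e+00,  4.09684687e-06,
        1.08860064e+00, -1.90193854e-02]), 'qd': array([ 0.00023019,  0.00068607, -0.00018983, -0.00061489, -0.0019441 ,
        0.00047083]), 'joint_torque': array([ 1.87125552e-03, -5.57382274e+01, -2.81736445e+01,  8.17164346e-05,
        7.35042704e-03, -3.38740385e-06]), 'tcp_pos': array([0.21222223, 0.58727184, 0.24749479]), 'eef_rot': array([-1.58921629e-04,  1.72537192e-01,  9.85002661e-01, -8.06190889e-04]), 'wrist_force': array([0.42060805, 0.59888666, 0.39818232]), 'torque': array([-0.01618962,  0.02957988,  0.03076877]), 'grasp_force': 0.0, 'width': 0.0855232400677999}
scene {'fov_y': 46.30283299671819, 'cx': 276.53488156187893, 'cy': 204.52053917176843, 'k1': -0.015460304619554438, 'extrinsics': array([[-0.56334313,  0.46505483, -0.6829118 , -0.48440441],
       [-0.82617767, -0.30840809,  0.47150282,  0.70458174],
       [ 0.00865914,  0.82982435,  0.55795749,  0.93501863],
       [ 0.        ,  0.        ,  0.        ,  1.        ]])}
top {'fov_y': 51.378524262065454, 'cx': 277.91327334374057, 'cy': 203.9745856650868, 'k1': -0.05430252171878334, 'extrinsics': array([[ 0.07067438,  0.97186449, -0.22468764,  0.27666448],
       [-0.99749829,  0.06919956, -0.01444214, -0.01882505],
       [ 0.00151249,  0.22514623,  0.97432381,  1.18107598],
       [ 0.        ,  0.        ,  0.        ,  1.        ]])}
```

View pics/scene0.png

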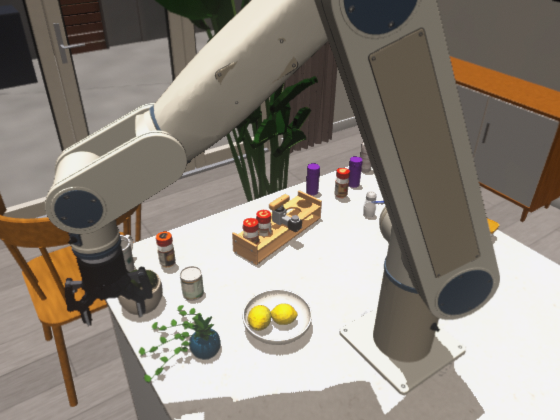

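View pics/top0.png

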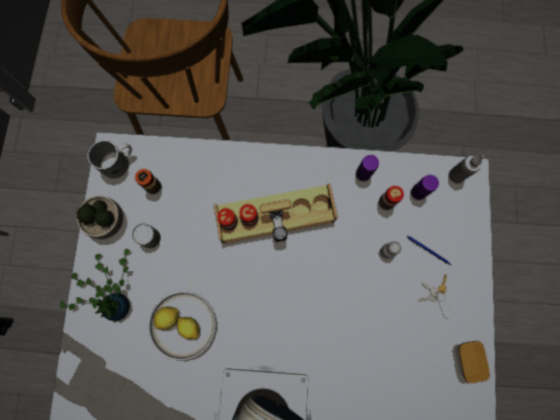

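The two seated jars (top view 227,218 and 248,214) are in the left pockets, and the empty pockets are at about (297,207) and (320,203). The button is at (280,234) and the bar at (275,207). The spares are at (147,180), orange cap, and (392,195), red cap, the latter between two purple decoys.

```bash
cat > h.py <<'E'
from cell import *
import cv2,numpy as np
def K(c):
    f=c["color"].shape[0]/2/np.tan(np.radians(c["fov_y"])/2)
    return np.array([[f,0,c["cx"]],[0,f,c["cy"]],[0,0,1]]),np.array([c["k1"],0,0,0.])
def ray(c,p):
    k,d=K(c); s=cv2.undistortPoints(np.array([[p]],float),k,d)[0,0]
    E=c["extrinsics"]; v=E[:3,:3]@np.array([s[0],-s[1],-1]); return E[:3,3],v/np.linalg.norm(v)
def onz(c,p,z):
    o,v=ray(c,p); return o+v*(z-o[2])/v[2]
def tri(c1,p1,c2,p2):
    o1,v1=ray(c1,p1);o2,v2=ray(c2,p2)
    s=np.linalg.lstsq(np.c_[v1,-v2],o2-o1,rcond=None)[0]
    a,b=o1+s[0]*v1,o2+s[1]*v2; return (a+b)/2,np.linalg.norm(a-b)
def proj(c,P):
    E=c["extrinsics"]; q=(np.atleast_2d(P)-E[:3,3])@E[:3,:3]; k,d=K(c)
    q=q*[1,-1,-1]; return cv2.projectPoints(q,np.zeros(3),np.zeros(3),k,d)[0][:,0]
def crop(c,x0,y0,w,h,s):
    return cv2.resize(np.ascontiguousarray(c["color"][y0:y0+h,x0:x0+w,::-1]),None,fx=s,fy=s,interpolation=cv2.INTER_CUBIC)
E
python3 - <<'E'
from h import *
t=camera("top");s=camera("scene")
a=crop(t,205,170,140,80,5.7)[:,:798]; b=crop(s,225,180,110,80,3.6); 
cv2.imwrite("pics/caddy_top.png",cv2.convertScaleAbs(a,alpha=1.5))
d=crop(s,225,180,110,82,7); cv2.imwrite("pics/caddy_scene.png",d)
e=np.hstack([crop(t,120,150,66,66,4),crop(t,360,150,66,66,4)]); g=np.hstack([crop(s,132,220,66,66,4),crop(s,310,150,66,66,4)])
cv2.imwrite("pics/spares.png",np.vstack([cv2.convertScaleAbs(e,alpha=1.5),g]))
E
```

```text
(no output)
```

View pics/caddy_top.png

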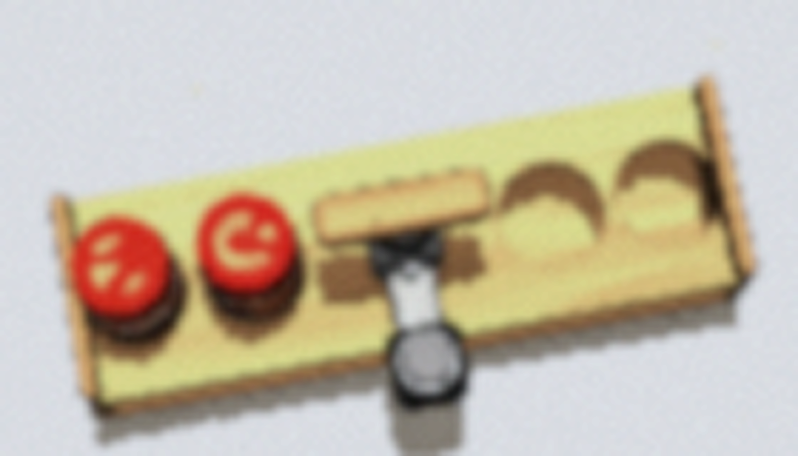

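View pics/caddy_scene.png

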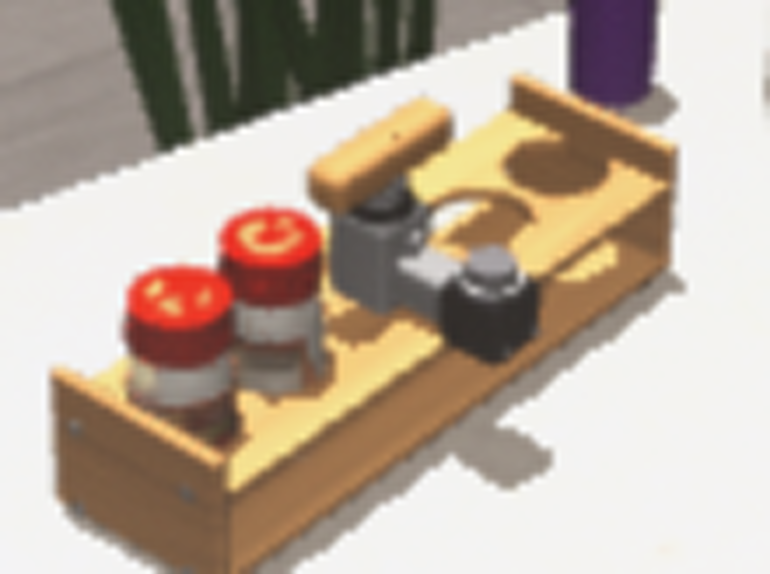

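View pics/spares.png

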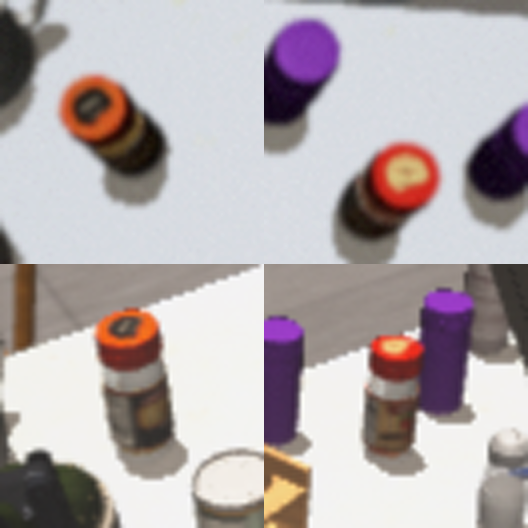

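The crops show the button top at (428,355) and the bar at (401,205) in the top crop. The seated caps are at (122,268) and (248,242) in the top crop, (180,297) and (271,235) in the scene crop. In the 4x crops the spare cap tops are clear.

```bash
cat > m.py <<'E'
from h import *
from scipy.optimize import least_squares
t=camera("top");s=camera("scene")
f=lambda p,o,k:((np.array(p)+.5)/k-.5+np.array(o))
T=lambda x,y:f((x,y),(205,170),5.7); S=lambda x,y:f((x,y),(225,180),7)
pairs={"button":(T(428,355),S(491,260)),"bar_top":(T(401,203),S(381,146)),"jar_l":(T(122,268),S(180,297)),"jar_r":(T(248,242),S(271,235)),
"spareB":(f((94,108),(120,150),4),f((128,61),(132,220),4)),"spareA":(f((141,176),(360,150),4),f((131,83),(310,150),4))}
for n,(a,b) in pairs.items():
    P,e=tri(t,a,s,b); print(n,P.round(4),"gap",round(e,4))
obs=[(T(428,355),t,(-.062,0,.097)),(S(491,260),s,(-.062,0,.097)),(T(401,203),t,(0,0,.133)),(S(381,146),s,(0,0,.133)),
(T(122,268),t,(0,.126,.117)),(T(248,242),t,(0,.07,.117)),(S(180,297),s,(0,.126,.117)),(S(271,235),s,(0,.07,.117)),
(T(66,300),t,None)]
obs=[o for o in obs if o[2]]
obs+=[(T(80,305),t,(0,.152,.073)),(T(724,170),t,(0,-.152,.073)),(T(552,208),t,(0,-.07,.054)),(T(665,188),t,(0,-.126,.054))]
def W(p,P):
    c,q=np.cos(p[2]),np.sin(p[2]); P=np.array(P); return np.array([p[0]+c*P[0]-q*P[1],p[1]+q*P[0]+c*P[1],P[2]])
r=least_squares(lambda p:np.concatenate([proj(c,W(p,P))[0]-uv for uv,c,P in obs]),[.55,.0,.1],loss="soft_l1")
print(r.x.round(4),np.degrees(r.x[2]));print(r.fun.reshape(-1,2).round(1).tolist())
for n,P in dict(p1=(0,-.126,.011),p2=(0,-.07,.011),bar=(0,0,.122),btn=(-.062,0,.097)).items(): print(n,W(r.x,P).round(4))
E
python3 m.py
```

```text
button [ 0.4558 -0.0114  0.0985] gap 0.0023
bar_top [0.5161 0.0043 0.1286] gap 0.0011
jar_l [0.4818 0.1248 0.1179] gap 0.0038
jar_r [0.4972 0.0709 0.1187] gap 0.0039
spareB [0.5724 0.3492 0.1093] gap 0.0036
spareA [ 0.5735 -0.2966  0.1086] gap 0.004
[0.5152 0.0038 0.2729] 15.633623417609117
[[0.3, -0.1], [0.8, 0.4], [0.0, -0.2], [0.5, -1.1], [-0.7, -0.2], [-0.7, -0.1], [0.7, 0.6], [0.7, 0.8], [-1.2, -1.4], [0.4, -0.6], [-0.4, 0.4], [0.4, -0.2]]
p1 [ 0.5491 -0.1175  0.011 ]
p2 [ 0.534  -0.0636  0.011 ]
bar [0.5152 0.0038 0.122 ]
btn [ 0.4554 -0.0129  0.097 ]
```

servo_tool --rows '[[[0,0,0,0,0,6.8],[0,0,0,0,0,6.8],[0,0,0,0,0,6.8],[0,0,0,0,0,6.8],[0,0,0,0,0,6.8],[0,0,0,0,0,6.8],[0,0,0,0,0,6.8],[0,0,0,0,0,6.9]]]' --grip -1

```text
t: 0.97
tcp_pos: [0.2124, 0.5877, 0.2482]
eef_rot: [0.0, 0.607, 0.795, -0.0]
wrist_force: [0.6, 0.1, -0.2]
width: 0.0855
grasp_force: 0.0
```

servo_tool --rows '[[[-2.7,2.35,0,0,0,0],[-2.7,2.35,0,0,0,0],[-2.7,2.35,0,0,0,0],[-2.7,2.35,0,0,0,0],[-2.7,2.35,0,0,0,0],[-2.7,2.35,0,0,0,0],[-2.7,2.35,0,0,0,0],[-2.7,2.35,0,0,0,0],[-2.7,2.35,0,0,0,0],[-2.7,2.35,0,0,0,0],[-2.7,2.35,0,0,0,0],[-2.7,2.35,0,0,0,0]]]'

```text
t: 1.97
tcp_pos: [0.5726, 0.3505, 0.2483]
eef_rot: [-0.0, 0.604, 0.797, -0.0]
wrist_force: [-0.1, -0.0, -0.6]
width: 0.0854
grasp_force: 0.0
```

```bash
cat > g.py <<'E'
# usage: g.py x y z : remaining shift in tool axes (cm), and tilt/yaw
import sys
from h import *
from scipy.spatial.transform import Rotation as R
def rep(T):
    st=state();q=st["eef_rot"];r=R.from_quat([*q[1:],q[0]])
    M=r.as_matrix(); des=np.radians(15.63); D=np.c_[[-np.sin(des),np.cos(des),0],[np.cos(des),np.sin(des),0],[0,0,-1]]
    print("t",round(st["t"],2),"tcp",st["tcp_pos"].round(4),"F",st["wrist_force"].round(1),"w",round(st["width"],4),"g",round(st["grasp_force"],1))
    print("shift cm",((np.array(T)-st["tcp_pos"])@M*100).round(2),"turn deg",np.degrees(R.from_matrix(M.T@D).as_rotvec()).round(2), "q6",st["qpos"][5].round(2))
if __name__=="__main__": rep([float(a) for a in sys.argv[1:4]])
E
python3 g.py 0.5724 0.3492 0.092
```

```text
t 1.97 tcp [0.5726 0.3505 0.2483] F [-0.1 -0.  -0.6] w 0.0854 g 0.0
shift cm [-0.12 -0.05 15.63] turn deg [-0.   -0.   -0.01] q6 0.26
```

servo_tool --rows '[[[-0.06,-0.02,2,0,0,0],[-0.06,-0.03,2.6,0,0,0],[0,0,2.6,0,0,0],[0,0,2.6,0,0,0],[0,0,2.4,0,0,0],[0,0,2,0,0,0],[0,0,1.4,0,0,0],[0,0,0,0,0,0]]]'

```text
t: 2.63
tcp_pos: [0.5693, 0.3494, 0.0889]
eef_rot: [-0.001, 0.604, 0.797, -0.003]
wrist_force: [-0.3, -0.5, -0.5]
width: 0.0857
grasp_force: 0.0
```

servo_tool --rows '[[[0,0,0,0,0,0],[0,0,0,0,0,0],[0,0,0,0,0,0],[0,0,0,0,0,0],[0,0,0,0,0,0],[0,0,0,0,0,0],[0,0,0,0,0,0],[0,0,0,0,0,0],[0,0,0,0,0,0],[0,0,0,0,0,0]]]' --grip 1 --squeeze 35

```text
t: 3.47
tcp_pos: [0.5721, 0.3511, 0.0941]
eef_rot: [0.001, 0.604, 0.797, 0.001]
wrist_force: [0.1, -0.3, 6.8]
width: 0.0437
grasp_force: 35.2
```

```bash
python3 g.py 0.5724 0.3492 0.092
```

```text
t 3.47 tcp [0.5721 0.3511 0.0941] F [ 0.1 -0.3  6.8] w 0.0437 g 35.2
shift cm [-0.19 -0.03  0.21] turn deg [ 0.17 -0.04  0.  ] q6 0.26
```

servo_tool --rows '[[[0,0,-0.7,0,0,0],[0,0,-1.5,0,0,0],[0,0,-2.4,0,0,0],[0,0,-2.6,0,0,0],[0,0,-2.6,0,0,0],[0,0,-2.6,0,0,0],[0,0,-2.6,0,0,0],[0,0,-1.5,0,0,0],[0,0,-0.8,0,0,0]]]'

```text
t: 4.22
tcp_pos: [0.572, 0.351, 0.2696]
eef_rot: [0.001, 0.604, 0.797, 0.002]
wrist_force: [-0.3, 0.5, -1.9]
width: 0.0437
grasp_force: 35.8
```

servo_tool --rows '[[[-1.5,-0.6,0,0,0,0],[-2.9,-1.1,0,0,0,0],[-3.6,-1.4,0,0,0,0],[-3.8,-1.4,0,0,0,0],[-3.8,-1.4,0,0,0,0],[-3.8,-1.4,0,0,0,0],[-3.8,-1.4,0,0,0,0],[-3.8,-1.4,0,0,0,0],[-3.8,-1.4,0,0,0,0],[-3.6,-1.4,0,0,0,0],[-2.7,-1.1,0,0,0,0],[-1.6,-0.6,0,0,0,0]]]'

```text
t: 5.22
tcp_pos: [0.5326, -0.0649, 0.2644]
eef_rot: [-0.001, 0.605, 0.796, -0.001]
wrist_force: [-0.4, 0.3, -1.9]
width: 0.0437
grasp_force: 35.9
```

servo_tool --rows '[[[0,0,0,0,0,0],[0,0,0,0,0,0],[0,0,0,0,0,0]]]'

```text
t: 5.47
tcp_pos: [0.5341, -0.0613, 0.2648]
eef_rot: [-0.001, 0.605, 0.797, -0.0]
wrist_force: [0.7, -0.5, -2.3]
width: 0.0437
grasp_force: 35.9
```

```bash
python3 - <<'E'
from h import *
from g import rep
rep([.534,-.0636,.105])
t=camera("top");s=camera("scene")
tc=state()["tcp_pos"];print(proj(t,tc-[0,0,.093]),proj(s,tc-[0,0,.093]))
a=crop(t,255,140,100,100,4);b=crop(s,250,120,100,100,4)
cv2.imwrite("pics/hold1.png",np.hstack([cv2.convertScaleAbs(a,alpha=1.5),b]))
E
```

```text
t 5.47 tcp [ 0.5341 -0.0613  0.2648] F [ 0.7 -0.5 -2.3] w 0.0437 g 35.9
shift cm [-0.23 -0.05 15.98] turn deg [-0.06 -0.04 -0.02] q6 -0.41
[[302.41204679 195.36934347]] [[293.62836481 179.11420668]]
```

View pics/hold1.png

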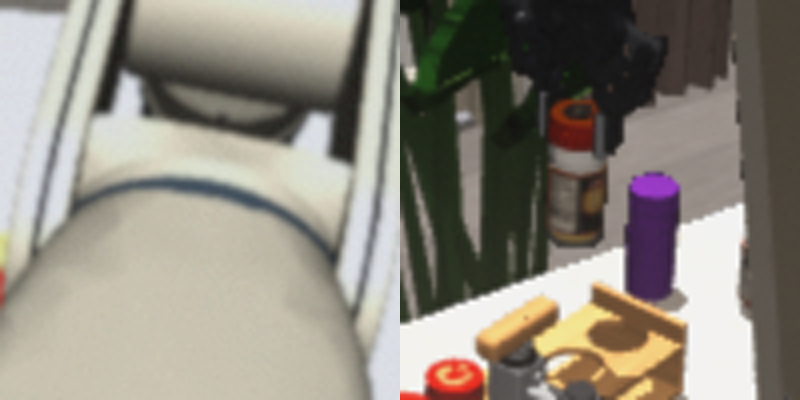

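The scene crop shows the held jar upright, its base centred within about 1 mm of the predicted spot (178,234). The top view is blocked by the arm. I'll lower it with a small correction.

servo_tool --rows '[[[-0.08,-0.05,1,0,0,0],[0,0,2,0,0,0],[0,0,2.4,0,0,0],[0,0,2.2,0,0,0],[0,0,1.4,0,0,0],[0,0,1.0,0,0,0],[0,0,0.6,0,0,0],[0,0,0,0,0,0],[0,0,0,0,0,0]]]'

```text
t: 6.32
tcp_pos: [0.5348, -0.0622, 0.1594]
eef_rot: [0.0, 0.604, 0.797, 0.0]
wrist_force: [0.1, 0.5, -1.6]
width: 0.0437
grasp_force: 35.9
```

servo_tool --rows '[[[0,0,0.5,0,0,0],[0,0,0.5,0,0,0],[0,0,0.5,0,0,0],[0,0,0.5,0,0,0],[0,0,0,0,0,0]]]'

```text
t: 6.73
tcp_pos: [0.5339, -0.0624, 0.1383]
eef_rot: [-0.001, 0.604, 0.797, -0.0]
wrist_force: [-0.5, -0.9, -1.5]
width: 0.0436
grasp_force: 35.9
```

```bash
python3 - <<'E'
from h import *
from g import rep
rep([.534,-.0636,.105])
s=camera("scene")
cv2.imwrite("pics/ins1.png",crop(s,230,160,110,82,7))
E
```

```text
t 6.73 tcp [ 0.5339 -0.0624  0.1383] F [-0.5 -0.9 -1.5] w 0.0436 g 35.9
shift cm [-0.12 -0.01  3.33] turn deg [-0.08 -0.03 -0.01] q6 -0.41
```

View pics/ins1.png

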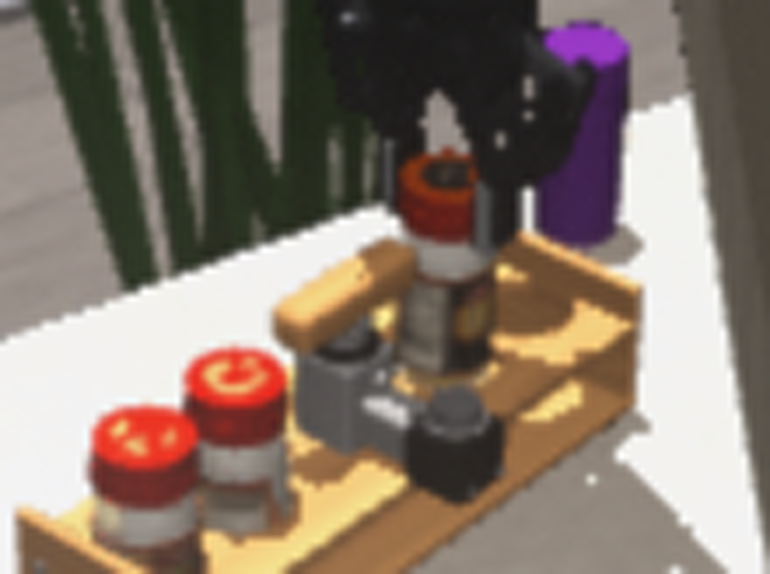

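The jar's lower rim is in the hole, at about (450,375), with no force. I'll lower it to the floor board, slowing near contact.

servo_tool --rows '[[[0,0,0.6,0,0,0],[0,0,0.7,0,0,0],[0,0,0.7,0,0,0],[0,0,0.5,0,0,0],[0,0,0.3,0,0,0],[0,0,0.15,0,0,0],[0,0,0.1,0,0,0],[0,0,0.1,0,0,0],[0,0,0,0,0,0],[0,0,0,0,0,0]]]'

```text
t: 7.62
tcp_pos: [0.5347, -0.0625, 0.108]
eef_rot: [0.0, 0.604, 0.797, 0.0]
wrist_force: [0.4, -0.3, -1.9]
width: 0.0435
grasp_force: 35.9
```

```bash
python3 g.py .534 -.0636 .105
```

```text
t 7.62 tcp [ 0.5347 -0.0625  0.108 ] F [ 0.4 -0.3 -1.9] w 0.0435 g 35.9
shift cm [-0.09 -0.09  0.3 ] turn deg [0.02 0.01 0.  ] q6 -0.41
```

servo_tool --rows '[[[0,0,0.1,0,0,0],[0,0,0.1,0,0,0],[0,0,0.05,0,0,0],[0,0,0,0,0,0],[0,0,0,0,0,0]]]'

```text
t: 8.03
tcp_pos: [0.5345, -0.0625, 0.1053]
eef_rot: [-0.0, 0.604, 0.797, -0.0]
wrist_force: [-0.8, -0.1, -2.1]
width: 0.0436
grasp_force: 36.0
```

servo_tool --rows '[[[0,0,0.05,0,0,0],[0,0,0.05,0,0,0],[0,0,0,0,0,0]]]'

```text
t: 8.28
tcp_pos: [0.5348, -0.0626, 0.105]
eef_rot: [0.0, 0.604, 0.797, 0.0]
wrist_force: [-1.1, -0.4, 6.2]
width: 0.0437
grasp_force: 36.4
```

Seated with light contact at TCP z 0.105. I'll release, retreat, and measure the decoys' clearance before taking spare A.

servo_tool --rows '[[[0,0,0,0,0,0],[0,0,0,0,0,0],[0,0,0,0,0,0],[0,0,0,0,0,0],[0,0,0,0,0,0],[0,0,0,0,0,0],[0,0,0,0,0,0]]]' --grip -1

```text
t: 8.87
tcp_pos: [0.5345, -0.0625, 0.1043]
eef_rot: [-0.0, 0.604, 0.797, -0.0]
wrist_force: [-0.6, -0.5, 0.3]
width: 0.0851
grasp_force: 0.0
```

servo_tool --rows '[[[0,0,-0.8,0,0,0],[0,0,-1.6,0,0,0],[0,0,-2.5,0,0,0],[0,0,-3,0,0,0],[0,0,-3,0,0,0],[0,0,-2.5,0,0,0],[0,0,-1.5,0,0,0],[0,0,-0.8,0,0,0]]]'

```text
t: 9.53
tcp_pos: [0.5355, -0.0626, 0.2645]
eef_rot: [0.002, 0.604, 0.797, 0.001]
wrist_force: [0.2, 0.2, 0.4]
width: 0.0851
grasp_force: 0.0
```

```bash
python3 - <<'E'
from h import *
from g import rep
rep([.5735,-.2966,.092])
t=camera("top");s=camera("scene")
f=lambda p,o,k=4:((np.array(p)+.5)/k-.5+np.array(o))
print(tri(t,f((43,50),(360,150)),s,f((20,65),(310,150))))
print(tri(t,(429,181),s,f((183,35),(310,150))))
im=s["color"].astype(int)
E
```

```text
t 9.53 tcp [ 0.5355 -0.0626  0.2645] F [0.2 0.2 0.4] w 0.0851 g 0.0
shift cm [-23.53  -2.72  17.28] turn deg [ 0.23  0.1  -0.  ] q6 -0.41
(array([ 0.65078149, -0.23436767,  0.10929087]), np.float64(0.0022816090699106046))
(array([ 0.61114161, -0.38552791,  0.1109973 ]), np.float64(0.0004981307587155941))
```

servo_tool --rows '[[[-1.2,-0.2,0,0,0,0],[-2.4,-0.3,0,0,0,0],[-3.2,-0.4,0,0,0,0],[-3.4,-0.4,0,0,0,0],[-3.4,-0.4,0,0,0,0],[-3.4,-0.4,0,0,0,0],[-3.2,-0.3,0,0,0,0],[-2.1,-0.2,0,0,0,0],[-1.2,-0.1,0,0,0,0],[0,0,0,0,0,0],[0,0,0,0,0,0]]]'

```text
t: 10.55
tcp_pos: [0.571, -0.296, 0.2598]
eef_rot: [-0.001, 0.605, 0.796, -0.0]
wrist_force: [-0.4, 0.4, 0.3]
width: 0.0853
grasp_force: 0.0
```

```bash
python3 g.py .5735 -.2966 .094
```

```text
t 10.55 tcp [ 0.571  -0.296   0.2598] F [-0.4  0.4  0.3] w 0.0853 g 0.0
shift cm [-0.16  0.25 16.58] turn deg [-0.1  -0.12 -0.06] q6 -0.77
```

servo_tool --rows '[[[-0.08,0.12,1.6,0,0,0],[-0.08,0.12,2.4,0,0,0],[0,0,2.8,0,0,0],[0,0,2.8,0,0,0],[0,0,2.6,0,0,0],[0,0,2,0,0,0],[0,0,1.4,0,0,0],[0,0,0.8,0,0,0],[0,0,0,0,0,0],[0,0,0,0,0,0]]]'

```text
t: 11.38
tcp_pos: [0.5749, -0.2966, 0.0978]
eef_rot: [0.0, 0.604, 0.797, 0.0]
wrist_force: [0.5, 0.5, 0.8]
width: 0.0852
grasp_force: 0.0
```

servo_tool --rows '[[[0,0,0,0,0,0],[0,0,0,0,0,0],[0,0,0,0,0,0],[0,0,0,0,0,0],[0,0,0,0,0,0],[0,0,0,0,0,0],[0,0,0,0,0,0],[0,0,0,0,0,0],[0,0,0,0,0,0],[0,0,0,0,0,0]]]' --grip 1 --squeeze 35

```text
t: 12.22
tcp_pos: [0.5751, -0.2974, 0.0986]
eef_rot: [0.001, 0.604, 0.797, 0.0]
wrist_force: [-0.5, 0.8, 6.4]
width: 0.0435
grasp_force: 35.2
```

```bash
python3 g.py .5735 -.2966 .094
```

```text
t 12.22 tcp [ 0.5751 -0.2974  0.0986] F [-0.5  0.8  6.4] w 0.0435 g 35.2
shift cm [ 0.12 -0.13  0.46] turn deg [ 0.07  0.07 -0.01] q6 -0.77
```

servo_tool --rows '[[[0,0,-0.7,0,0,0],[0,0,-1.5,0,0,0],[0,0,-2.4,0,0,0],[0,0,-2.6,0,0,0],[0,0,-2.4,0,0,0],[0,0,-1.6,0,0,0],[0,0,-0.8,0,0,0]]]'

```text
t: 12.8
tcp_pos: [0.5755, -0.2975, 0.2203]
eef_rot: [0.002, 0.604, 0.797, 0.0]
wrist_force: [0.4, -0.2, -1.2]
width: 0.0431
grasp_force: 35.8
```

servo_tool --rows '[[[1,0.1,0,0,0,0],[2.2,0.3,0,0,0,0],[2.9,0.4,0,0,0,0],[3.1,0.4,0,0,0,0],[3.1,0.4,0,0,0,0],[2.7,0.4,0,0,0,0],[1.9,0.2,0,0,0,0],[1,0.1,0,0,0,0],[0,0,0,0,0,0],[0,0,0,0,0,0],[0,0,0,0,0,0]]]'

```text
t: 13.72
tcp_pos: [0.5486, -0.1191, 0.217]
eef_rot: [0.0, 0.605, 0.797, -0.0]
wrist_force: [-0.5, -0.3, -1.8]
width: 0.0434
grasp_force: 35.8
```

```bash
python3 - <<'E'
from h import *
from g import rep
rep([.5494,-.1185,.1096])
s=camera("scene")
tc=state()["tcp_pos"];print((proj(s,tc-[0,0,.0986])-[230,130]+.5)*6)
cv2.imwrite("pics/hold2.png",crop(s,230,130,130,100,6))
E
```

```text
t 13.72 tcp [ 0.5486 -0.1191  0.217 ] F [-0.5 -0.3 -1.8] w 0.0434 g 35.8
shift cm [ 0.04  0.09 10.74] turn deg [-0.01  0.01 -0.02] q6 -0.51
[[456.58104293 341.84485228]]
```

View pics/hold2.png

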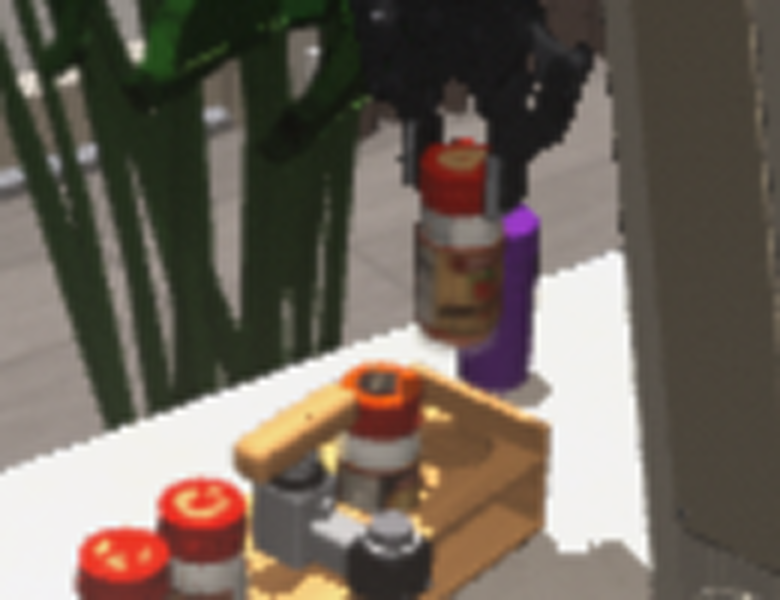

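The held jar's base centre is at about (457,336), as predicted, and the first spare sits well in pocket 2. I'll lower this one.

servo_tool --rows '[[[0.09,0.09,1,0,0,0],[0,0,1.6,0,0,0],[0,0,1.2,0,0,0],[0,0,0.7,0,0,0],[0,0,0.5,0,0,0],[0,0,0.5,0,0,0],[0,0,0.5,0,0,0],[0,0,0.5,0,0,0],[0,0,0.5,0,0,0],[0,0,0.5,0,0,0],[0,0,0,0,0,0],[0,0,0,0,0,0]]]'

```text
t: 14.77
tcp_pos: [0.5487, -0.1171, 0.1418]
eef_rot: [-0.0, 0.604, 0.797, -0.0]
wrist_force: [-1.0, 2.4, -1.7]
width: 0.0435
grasp_force: 35.9
```

```bash
python3 g.py .5494 -.1185 .1096
```

```text
t 14.77 tcp [ 0.5487 -0.1171  0.1418] F [-1.   2.4 -1.7] w 0.0435 g 35.9
shift cm [-0.15  0.03  3.22] turn deg [-0.05 -0.03  0.  ] q6 -0.5
```

servo_tool --rows '[[[0.12,0,0,0,0,0],[0,0,0,0,0,0],[0,0,0,0,0,0]]]'

```text
t: 15.02
tcp_pos: [0.5489, -0.1163, 0.1426]
eef_rot: [0.0, 0.604, 0.797, -0.0]
wrist_force: [-0.9, 0.5, -2.4]
width: 0.0434
grasp_force: 35.9
```

servo_tool --rows '[[[0,0,0.4,0,0,0],[0,0,0.5,0,0,0],[0,0,0.5,0,0,0],[0,0,0.5,0,0,0],[0,0,0.4,0,0,0],[0,0,0.3,0,0,0],[0,0,0.2,0,0,0],[0,0,0.1,0,0,0],[0,0,0,0,0,0],[0,0,0,0,0,0]]]'

```text
t: 15.85
tcp_pos: [0.5486, -0.1161, 0.1132]
eef_rot: [-0.0, 0.604, 0.797, -0.0]
wrist_force: [-1.0, 1.3, -3.3]
width: 0.043
grasp_force: 36.0
```

servo_tool --rows '[[[0.05,0,0.1,0,0,0],[0,0,0.1,0,0,0],[0,0,0.08,0,0,0],[0,0,0,0,0,0],[0,0,0,0,0,0]]]'

```text
t: 16.27
tcp_pos: [0.5488, -0.1157, 0.1106]
eef_rot: [0.0, 0.604, 0.797, 0.0]
wrist_force: [-0.0, 1.2, -1.4]
width: 0.0436
grasp_force: 36.0
```

servo_tool --rows '[[[0,0,0.05,0,0,0],[0,0,0.05,0,0,0],[0,0,0,0,0,0]]]'

```text
t: 16.52
tcp_pos: [0.5488, -0.1157, 0.1097]
eef_rot: [0.0, 0.604, 0.797, 0.0]
wrist_force: [0.2, 1.3, 0.4]
width: 0.0432
grasp_force: 36.3
```

servo_tool --rows '[[[0,0,0.05,0,0,0],[0,0,0,0,0,0]]]'

```text
t: 16.68
tcp_pos: [0.5488, -0.1157, 0.1096]
eef_rot: [0.0, 0.604, 0.797, 0.0]
wrist_force: [-1.4, 1.1, 4.4]
width: 0.0431
grasp_force: 36.8
```

servo_tool --rows '[[[0,0,0,0,0,0],[0,0,0,0,0,0],[0,0,0,0,0,0],[0,0,0,0,0,0],[0,0,0,0,0,0],[0,0,0,0,0,0],[0,0,0,0,0,0]]]' --grip -1

```text
t: 17.27
tcp_pos: [0.5486, -0.1156, 0.1089]
eef_rot: [-0.0, 0.604, 0.797, -0.0]
wrist_force: [-0.4, -0.6, 0.1]
width: 0.0853
grasp_force: 0.0
```

servo_tool --rows '[[[0,0,-0.8,0,0,0],[0,0,-1.6,0,0,0],[0,0,-2.5,0,0,0],[0,0,-2.6,0,0,0],[0,0,-1.6,0,0,0],[0,0,-0.8,0,0,0],[0,0,0,0,0,0]]]'

```text
t: 17.85
tcp_pos: [0.5498, -0.1159, 0.2103]
eef_rot: [0.002, 0.604, 0.797, 0.001]
wrist_force: [-0.5, -0.6, 0.8]
width: 0.0853
grasp_force: 0.0
```

servo_tool --rows '[[[1,-0.5,0,0,0,0],[2,-1,0,0,0,0],[2.4,-1.2,0,0,0,0],[2.6,-1.3,0,0,0,0],[2.2,-1.1,0,0,0,0],[1.4,-0.7,0,0,0,0],[0.8,-0.4,0,0,0,0],[0,0,0,0,0,0],[0,0,0,0,0,0],[0,0,0,0,0,0]]]' --grip 1 --squeeze 30

```text
t: 18.68
tcp_pos: [0.4565, -0.0134, 0.2081]
eef_rot: [0.0, 0.604, 0.797, 0.0]
wrist_force: [0.6, 0.4, -0.1]
width: -0.0001
grasp_force: 0.0
```

```bash
python3 - <<'E'
from h import *
from g import rep
rep([.4554,-.0129,.114])
s=camera("scene");t=camera("top")
cv2.imwrite("pics/btn.png",np.hstack([crop(s,225,160,100,120,4),cv2.convertScaleAbs(crop(t,215,160,100,120,4),alpha=1.5)]))
E
```

```text
t 18.68 tcp [ 0.4565 -0.0134  0.2081] F [ 0.6  0.4 -0.1] w -0.0001 g 0.0
shift cm [ 0.08 -0.1   9.41] turn deg [ 0.04  0.03 -0.01] q6 -0.33
```

View pics/btn.png

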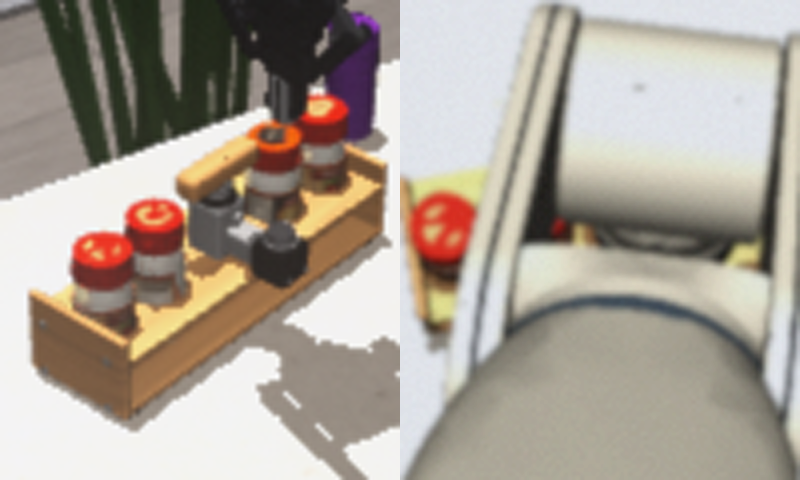

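All four jars are seated and level, and the button at (282,232) is in the same place as before. I'll press it now.

servo_tool --rows '[[[0.08,-0.1,1.2,0,0,0],[0,0,1.8,0,0,0],[0,0,1.9,0,0,0],[0,0,1.7,0,0,0],[0,0,1.2,0,0,0],[0,0,0.7,0,0,0],[0,0,0.3,0,0,0],[0,0,0,0,0,0],[0,0,0,0,0,0]]]'

```text
t: 19.53
tcp_pos: [0.4548, -0.0126, 0.1204]
eef_rot: [0.0, 0.605, 0.797, 0.0]
wrist_force: [0.4, 0.4, 0.9]
width: 0.0001
grasp_force: 0.0
```

servo_tool --rows '[[[0,0,0.15,0,0,0],[0,0,0.15,0,0,0],[0,0,0.15,0,0,0],[0,0,0,0,0,0],[0,0,0,0,0,0]]]'

```text
t: 19.95
tcp_pos: [0.4544, -0.0124, 0.1156]
eef_rot: [0.0, 0.604, 0.797, 0.0]
wrist_force: [-0.2, -0.8, -0.2]
width: 0.0002
grasp_force: 0.0
```

servo_tool --rows '[[[0,0,0.15,0,0,0],[0,0,0.15,0,0,0],[0,0,0.15,0,0,0],[0,0,0,0,0,0],[0,0,0,0,0,0]]]'

```text
t: 20.37
tcp_pos: [0.4546, -0.0124, 0.111]
eef_rot: [0.0, 0.604, 0.797, 0.0]
wrist_force: [0.9, -0.3, 0.8]
width: 0.0004
grasp_force: 0.4
```

servo_tool --rows '[[[0,0,0.1,0,0,0],[0,0,0.1,0,0,0],[0,0,0,0,0,0],[0,0,0,0,0,0]]]'

```text
t: 20.7
tcp_pos: [0.4542, -0.0124, 0.1089]
eef_rot: [-0.0, 0.604, 0.797, -0.0]
wrist_force: [0.2, 0.4, -0.0]
width: -0.0002
grasp_force: 0.1
```

servo_tool --rows '[[[0,0,0.1,0,0,0],[0,0,0.1,0,0,0],[0,0,0.1,0,0,0],[0,0,0,0,0,0]]]'

```text
t: 21.03
tcp_pos: [0.4542, -0.0124, 0.106]
eef_rot: [-0.0, 0.604, 0.797, -0.0]
wrist_force: [-1.6, 0.0, 4.4]
width: 0.0004
grasp_force: 2.1
```

```bash
python3 - <<'E'
from h import *
from g import rep
rep([.4554,-.0129,.114])
s=camera("scene")
cv2.imwrite("pics/btn2.png",crop(s,250,160,90,80,7))
E
```

```text
t 21.03 tcp [ 0.4542 -0.0124  0.106 ] F [-1.6  0.   4.4] w 0.0004 g 2.1
shift cm [-0.08  0.11 -0.8 ] turn deg [-0.03 -0.01 -0.  ] q6 -0.33
```

View pics/btn2.png

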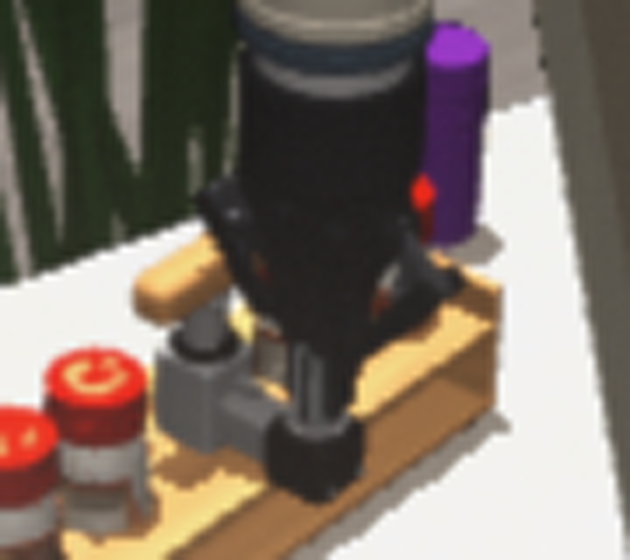

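The scene view shows the button pressed flush and steel tube visible under the bar, so the handle has sprung up. I'll go above the bar with the gripper open.

servo_tool --rows '[[[0,0,-0.6,0,0,0],[0,0,-1.4,0,0,0],[0,0,-2.2,0,0,0],[0,0,-2.6,0,0,0],[0,0,-2.2,0,0,0],[0,0,-1.4,0,0,0],[0,0,-0.6,0,0,0]]]'

```text
t: 21.67
tcp_pos: [0.4554, -0.0125, 0.2184]
eef_rot: [0.002, 0.604, 0.797, 0.001]
wrist_force: [0.7, -0.6, 0.7]
width: 0.0002
grasp_force: 0.0
```

servo_tool --rows '[[[0,0.6,0,0,0,0],[0,1.4,0,0,0,0],[0,1.8,0,0,0,0],[0,1.5,0,0,0,0],[-0.1,0.7,0,0,0,0],[0,0.3,0,0,0,0],[0,0,0,0,0,0],[0,0,0,0,0,0],[0,0,0,0,0,0]]]' --grip -1

```text
t: 22.42
tcp_pos: [0.5143, 0.0034, 0.2156]
eef_rot: [-0.001, 0.604, 0.797, -0.0]
wrist_force: [0.6, 0.0, -1.1]
width: 0.0855
grasp_force: 0.0
```

```bash
python3 g.py .5152 .0038 .134
```

```text
t 22.42 tcp [0.5143 0.0034 0.2156] F [ 0.6  0.  -1.1] w 0.0855 g 0.0
shift cm [0.01 0.1  8.16] turn deg [-0.08 -0.02 -0.01] q6 -0.29
```

servo_tool --rows '[[[0,0.1,1,0,0,0],[0,0,1.7,0,0,0],[0,0,1.9,0,0,0],[0,0,1.5,0,0,0],[0,0,1,0,0,0],[0,0,0.6,0,0,0],[0,0,0.3,0,0,0],[0,0,0,0,0,0],[0,0,0,0,0,0]]]'

```text
t: 23.17
tcp_pos: [0.5166, 0.0038, 0.1364]
eef_rot: [0.0, 0.604, 0.797, 0.0]
wrist_force: [-0.6, 0.1, -0.5]
width: 0.0854
grasp_force: 0.0
```

servo_tool --rows '[[[0,0,0,0,0,0],[0,0,0,0,0,0],[0,0,0,0,0,0],[0,0,0,0,0,0],[0,0,0,0,0,0],[0,0,0,0,0,0],[0,0,0,0,0,0],[0,0,0,0,0,0],[0,0,0,0,0,0],[0,0,0,0,0,0],[0,0,0,0,0,0]]]' --grip 1 --squeeze 60

```text
t: 24.08
tcp_pos: [0.5162, 0.0038, 0.136]
eef_rot: [-0.0, 0.604, 0.797, -0.0]
wrist_force: [-1.4, -0.6, -0.1]
width: 0.0209
grasp_force: 63.1
```

```bash
python3 - <<'E'
from h import *
from g import rep
rep([.5152,.0038,.134])
# seated-jar caps as motion check: red blob centroids in scene
s=camera("scene");h=cv2.cvtColor(s["color"],cv2.COLOR_RGB2HSV);m=((h[...,0]<12)&(h[...,1]>200)&(h[...,2]>150)).astype(np.uint8)
n,_,st,ce=cv2.connectedComponentsWithStats(m)
print([(ce[i].round(1).tolist(),int(st[i,4])) for i in range(1,n) if st[i,4]>25])
E
```

```text
t 24.08 tcp [0.5162 0.0038 0.136 ] F [-1.4 -0.6 -0.1] w 0.0209 g 63.1
shift cm [ 0.02 -0.1   0.2 ] turn deg [-0.   -0.   -0.02] q6 -0.29
[([305.2, 188.3], 38), ([295.3, 195.1], 30), ([250.9, 222.4], 64)]
```

servo_tool --rows '[[[0,0,-0.2,0,0,0],[0,0,-0.3,0,0,0],[0,0,-0.4,0,0,0],[0,0,-0.4,0,0,0],[0,0,-0.2,0,0,0],[0,0,0,0,0,0]]]'

```text
t: 24.63
tcp_pos: [0.5162, 0.0038, 0.1517]
eef_rot: [0.0, 0.604, 0.797, 0.0]
wrist_force: [-1.2, -1.4, -0.3]
width: 0.0209
grasp_force: 63.0
```

servo_tool --rows '[[[0,0,-0.2,0,0,0],[0,0,-0.2,0,0,0],[0,0,-0.2,0,0,0],[0,0,-0.2,0,0,0],[0,0,0,0,0,0]]]'

```text
t: 25.05
tcp_pos: [0.5162, 0.0039, 0.1594]
eef_rot: [0.0, 0.604, 0.797, -0.0]
wrist_force: [-0.7, -1.2, 0.0]
width: 0.0212
grasp_force: 63.0
```

servo_tool --rows '[[[0,0,-0.3,0,0,0],[0,0,-0.3,0,0,0],[0,0,-0.3,0,0,0],[0,0,-0.3,0,0,0],[0,0,0,0,0,0]]]'

```text
t: 25.47
tcp_pos: [0.5162, 0.0039, 0.1715]
eef_rot: [-0.0, 0.604, 0.797, -0.0]
wrist_force: [-1.3, -0.6, -2.8]
width: 0.0214
grasp_force: 62.6
```

servo_tool --rows '[[[0,0,-0.3,0,0,0],[0,0,-0.3,0,0,0],[0,0,-0.3,0,0,0],[0,0,-0.3,0,0,0],[0,0,0,0,0,0]]]'

```text
t: 25.88
tcp_pos: [0.5163, 0.0039, 0.1837]
eef_rot: [0.0, 0.604, 0.797, 0.0]
wrist_force: [-2.0, 0.4, -0.5]
width: 0.0211
grasp_force: 62.9
```

servo_tool --rows '[[[0,0,-0.2,0,0,0],[0,0,-0.2,0,0,0],[0,0,-0.2,0,0,0],[0,0,0,0,0,0]]]'

```text
t: 26.22
tcp_pos: [0.5163, 0.0039, 0.1895]
eef_rot: [0.0, 0.604, 0.797, 0.0]
wrist_force: [-2.9, 0.7, 2.1]
width: 0.021
grasp_force: 63.0
```

servo_tool --rows '[[[0,0,-0.15,0,0,0],[0,0,-0.15,0,0,0],[0,0,0,0,0,0],[0,0,0,0,0,0]]]'

```text
t: 26.55
tcp_pos: [0.5163, 0.0038, 0.1921]
eef_rot: [0.0, 0.604, 0.797, -0.0]
wrist_force: [-2.2, 0.9, 0.1]
width: 0.0209
grasp_force: 62.8
```

```bash
cat > caps.py <<'E'
from h import *
from g import rep
rep([.5152,.0038,.242])
s=camera("scene");h=cv2.cvtColor(s["color"],cv2.COLOR_RGB2HSV);m=((h[...,0]<12)&(h[...,1]>200)&(h[...,2]>150)).astype(np.uint8)
n,_,st,ce=cv2.connectedComponentsWithStats(m)
print([(ce[i].round(1).tolist(),int(st[i,4])) for i in range(1,n) if st[i,4]>25])
E
python3 caps.py
```

```text
t 26.55 tcp [0.5163 0.0038 0.1921] F [-2.2  0.9  0.1] w 0.0209 g 62.8
shift cm [ 0.03 -0.1  -4.99] turn deg [-0.    0.01  0.02] q6 -0.29
[([305.0, 188.2], 35), ([293.5, 194.6], 44), ([251.3, 222.6], 59)]
```

servo_tool --rows '[[[0,0,-0.15,0,0,0],[0,0,-0.15,0,0,0],[0,0,0,0,0,0],[0,0,0,0,0,0]]]'

```text
t: 26.93
tcp_pos: [0.516, 0.0038, 0.1946]
eef_rot: [-0.0, 0.604, 0.797, -0.0]
wrist_force: [-0.4, 0.0, -9.0]
width: 0.0208
grasp_force: 61.6
```

servo_tool --rows '[[[0,0,-0.15,0,0,0],[0,0,-0.15,0,0,0],[0,0,0,0,0,0],[0,0,0,0,0,0]]]'

```text
t: 27.27
tcp_pos: [0.5163, 0.0039, 0.1981]
eef_rot: [0.0, 0.604, 0.797, 0.0]
wrist_force: [0.4, 0.3, -8.9]
width: 0.0212
grasp_force: 61.6
```

servo_tool --rows '[[[0,0,-0.15,0,0,0],[0,0,-0.15,0,0,0],[0,0,-0.15,0,0,0],[0,0,-0.15,0,0,0],[0,0,0,0,0,0],[0,0,0,0,0,0]]]'

```text
t: 27.77
tcp_pos: [0.5163, 0.0039, 0.2042]
eef_rot: [0.0, 0.604, 0.797, 0.0]
wrist_force: [-0.6, 1.2, -8.4]
width: 0.0208
grasp_force: 61.6
```

```bash
python3 caps.py
```

```text
t 27.77 tcp [0.5163 0.0039 0.2042] F [-0.6  1.2 -8.4] w 0.0208 g 61.6
shift cm [ 0.02 -0.11 -3.78] turn deg [0.02 0.01 0.  ] q6 -0.29
[([305.0, 184.8], 37), ([293.1, 191.5], 42), ([262.0, 212.3], 28), ([251.0, 219.0], 64)]
```

servo_tool --rows '[[[0,0,-0.2,0,0,0],[0,0,-0.4,0,0,0],[0,0,-0.5,0,0,0],[0,0,-0.6,0,0,0],[0,0,-0.6,0,0,0],[0,0,-0.6,0,0,0],[0,0,-0.5,0,0,0],[0,0,-0.3,0,0,0],[0,0,-0.2,0,0,0],[0,0,-0.1,0,0,0],[0,0,0,0,0,0],[0,0,0,0,0,0]]]'

```text
t: 28.82
tcp_pos: [0.5161, 0.0039, 0.2438]
eef_rot: [-0.0, 0.604, 0.797, -0.0]
wrist_force: [-0.6, 0.5, -8.6]
width: 0.021
grasp_force: 61.5
```

servo_tool --rows '[[[0,0,0,0,0,0],[0,0,0,0,0,0],[0,0,0,0,0,0],[0,0,0,0,0,0],[0,0,0,0,0,0],[0,0,0,0,0,0]]]'

```text
t: 29.32
tcp_pos: [0.5162, 0.0039, 0.244]
eef_rot: [-0.0, 0.604, 0.797, -0.0]
wrist_force: [-0.9, -0.7, -8.6]
width: 0.0213
grasp_force: 61.5
```

```bash
python3 caps.py; cat > e.py <<'E'
from h import *
# level check: match caddy front-board patches between pressed view (btn2/ins) is not needed; track by template: seated-jar side (left end) and right end board
s=camera("scene"); g=cv2.cvtColor(s["color"],cv2.COLOR_RGB2GRAY)
ref=cv2.cvtColor(cv2.imread("pics/scene0.png"),cv2.COLOR_BGR2GRAY)
for n,(x,y,w,h) in dict(leftfront=(228,232,24,26),button=(286,212,16,22),capL=(241,216,20,18)).items():
    r=cv2.matchTemplate(g[y-40:y+h+8,x-15:x+w+15],ref[y:y+h,x:x+w],cv2.TM_CCOEFF_NORMED); _,v,_,l=cv2.minMaxLoc(r); print(n,l[0]-15,l[1]-40,round(v,2))
c,q=np.cos(.2729),np.sin(.2729)
for n,P in dict(leftfront=(-.03,.156,.03),button=(-.062,0,.09),capL=(0,.126,.11)).items():
    W=np.array([.5152+c*P[0]-q*P[1],.0038+q*P[0]+c*P[1],P[2]]); print(n,"expected for 50 mm level",(proj(s,W+[0,0,.05])-proj(s,W)).round(1))
E
python3 e.py
```

```text
t 29.32 tcp [0.5162 0.0039 0.244 ] F [-0.9 -0.7 -8.6] w 0.0213 g 61.5
shift cm [ 0.02 -0.1   0.2 ] turn deg [-0.01 -0.    0.  ] q6 -0.29
[([305.4, 173.9], 41), ([293.5, 180.2], 44), ([261.8, 199.1], 50), ([251.1, 207.4], 71)]
leftfront -1 -15 0.99
button 1 -15 0.78
capL 0 -15 0.92
leftfront expected for 50 mm level [[ -0.3 -13.8]]
button expected for 50 mm level [[  0.5 -14. ]]
capL expected for 50 mm level [[ -0.4 -14.5]]
```

The caddy is level and about 5 cm up, the wrist carries its full weight, and the handle is at its second stop.

```bash
python3 -c "
from cell import *
print(job_done())"
```

```text
the job is handed in; nothing more can be done
None
```

I handed the job in at about 29 s: both spare jars are set in the empty pockets, the button is pressed and the handle is pulled out to its second stop. The arm is holding the caddy level about 5 cm up by its grip bar. I judged the handle lock from the pull distance and the full weight on the wrist, not from a direct view.

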